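# Push the label plate out over the end of the ledge

## Robot

A 7-joint arm with a two-finger parallel gripper is mounted at the origin on a cart in front of the work surface, level with it; the furniture and walls round the work are solid. World frame = base frame: x ahead of the robot, y to its left, z up, the work surface at z = 0. Lengths are in mm, angles in rad, forces in N, time in s.
With the tool pointing down it reaches from about 400 to 900 mm from the base axis. Payload 5.6 kg.
Tool frame: the origin (TCP) lies midway between the tips of the shut fingers; the grasp point (between the pads) lies 19 mm behind it; z points along the fingers, y is the line along which they close (so a half turn about z gives the same grasp; the last joint's range is limited). The gripper opens to 92 mm and grips with 3 to 60 N. Pads are 20 mm wide; open, the fingers measure 128 mm over their backs; the gripper's body (75 mm by 189 mm) begins 69 mm behind the grasp point.
Start: joints at [1.249, 0.468, -0.012, 1.603, 0.006, 1.071, -0.056], TCP at [178.839, -624.92, 214.592] pointing down, gripper open.
Joint ranges: [-2.53, 2.53], [-0.31, 2.02], [-1.57, 1.55], [0.28, 2.44], [-1.29, 4.43], [0.15, 1.84], [-2.92, 2.92]. Speed limits (rad/s): [2.57, 2.57, 3.14, 3.14, 3.14, 3.14, 3.14].

## Interface

Orientations are given as a rotation vector (axis times angle).
In Python, from cell import robot, grip, kin, viewer gives the robot as it stands. Calls block until the motion is done:
- robot.movep(position, orientation): joint-space move of the TCP to a pose.
- robot.servo_line(position, feed=150, rotation=None): straight line of the TCP; rotation=None keeps the orientation; feed is the mean speed in mm/s.
- robot.goto_joints(angles): joint-space move.
- grip(opening, newtons=None): opening from 0.0 (shut) to 1.0 (fully open); newtons is the grip in N (None keeps the last); returns when the fingers have stopped.
- robot.hold(seconds).
- kin.ik(position, orientation): joint angles nearest the present ones, or None.
- robot.observe(): the state.
- viewer.read_camera(name): name is "side" or "top"; returns the picture (420x560x3 uint8, red, green, blue); there is no depth.
- viewer.camera_info(name): a dict with "camera_matrix" (3x3 intrinsics, pixels), "k1" (the pictures are not rectified: a ray, as slopes to the right and down, at radius r is drawn at 1 + k1 r^2 times it, then the intrinsics apply), "R" (3x3) and "t" (3): a world point X has camera coordinates R X + t. Camera axes: x right, y down, z forward; pixel columns grow to the right and rows downward; lengths in mm; the calibration is good to about 2 mm. A picture is of the moment at which its call begins. camera_info takes no time and is no camera call.
A pose or a line that the arm cannot do raises robot.IKError and nothing moves.
- robot.job_done(): hands the job in; it is judged then, once.
Trained networks look in the newest picture that a camera, given by its name, has taken for a name from the list of things; names that differ only in an ending like _2 or _b are one class to them, and where a whole thing is asked for, a point or a joint stands for the part that bears it (a point fixed in the world has none). Each returns a list of dicts, best first, with "confidence" (0 to 1); they miss things now and then, are a little off and sometimes report something else, mostly with a low value. They report only what shows in the picture. A call takes as long as a camera call. They do not tell look-alikes from the thing itself.
- viewer.silhouettes(name, camera): "mask" (420x560 bool, what is visible of it).
- viewer.pinpoint(name, camera): "at" ([x, y, z] in mm, in the coordinates of the camera as it stood for that picture, good to about 4 mm: a listed point, or the origin of a listed thing).
The state is a dict: "t": time; "joints": joint angles; "joint_velocities": joint speeds; "joint_torque": joint torques, N m; "tcp_pos": TCP position; "tcp_rot": TCP orientation; "contact_force": force on the tool from outside, world axes, zero at the start; "wrist_torque": the same for the moment, N m; "grip_width": opening from 0.0 (shut) to 1.0 (fully open); "grip_force": force on a finger pad.
Only numpy, scipy, OpenCV 4.12 (cv2) and the standard library are available. Lean on these libraries where they do the work, as an engineer would, in place of code of your own. Each camera call takes 0.05 s, during which the arm holds its last target. There are 200 camera calls.

## Task

Two steel plates lie on the raised loading ledge. With the fingertips, push the label plate, the longer one with two screw holes, lengthwise along the ledge until about a third of its length sticks out past the end it is already nearer to, lying flat and in line with the ledge, so that the press operator can pick it up by its edge. Do not pinch, lift or drop it or press hard on it, and leave the other plate with the ring on it, and everything else, where they are.

Things in the scene. Friction and masses are not known exactly. Their poses are not given: they have to be found in the camera images.
- ledge: raised blue-painted steel loading ledge bolted to the bench, 96 mm deep (its x), 400 mm long (its y); top face 50 mm above its origin; both ends (at y = -200 and +200 mm) are open. A fence 8 mm thick, 13 mm higher than the top face, runs along the whole far side (inner face at x = +40 mm). Below each end there is free space: its feet stand at y = -110 and +110 mm. Origin: centre of its underside, on the bench; z up. It does not move.
- label_plate: steel label plate, 64 mm wide (its x), 120 mm long (its y), 6 mm thick, with a plain 8 mm hole near each short end (50 mm either side of the middle), about 0.3 kg; lies flat on the ledge, long side along it, in the left or in the right half; slides under a push of a few newtons. Origin: centre of its underside. It tips off if more than half of it overhangs.
- blank: plain steel blank without holes, 64 mm wide (its x), 84 mm long (its y), 6 mm thick, lies on the other half of the ledge with a ring on it; at least 70 mm of free ledge between it and the label plate. Origin: centre of its underside. To be left alone.
- bush: small plain steel ring, 30 mm across, 10 mm high, lying on top of the blank; bystander. Origin: centre of its underside
- punch: upright dark steel punch, 40 mm across, 64 mm high, standing on the bench behind the ledge; bystander. Origin: centre of its underside
- screwdriver: screwdriver, 199 mm long, lying on the bench behind the ledge; bystander. Origin: middle of its underside
- bolt: steel bolt, 59 mm long, lying on the bench in front of the ledge; bystander. Origin: middle of its underside
- collar: steel bush, 28 mm across, 16 mm high, on the bench in front of the ledge; bystander. Origin: centre of its underside
- disc: brown laminated disc, 90 mm across, 22 mm high, far behind the ledge; bystander. Origin: centre of its underside
Not all that is in view belongs to the job. Leave any brown look-alike of the label_plate alone.

How it is judged (in metres and radians):
At the end, for the whole second after the job is handed in: The label plate lies still and flat on the ledge, overhanging the end it was nearer to by 26 to 52 mm of its 120 mm (about a third), in line with the ledge within 0.15 rad (about 9 degrees); the blank is within 10 mm of where it was ((y of label_plate in the frame of ledge between 0.166 and 0.192 m or y of label_plate in the frame of ledge between -0.192 and -0.166 m) and distance of label_plate from where it was at the start of the episode below 0.13 m and z of label_plate in the frame of ledge between 0.046 and 0.054 m and angle between label_plate's own z axis and vertical below 0.05 rad and angle between the y axis of label_plate and the y axis of ledge, either way round below 0.15 rad and linear speed of label_plate below 0.01 m/s and distance of blank from where it was at the start of the episode below 0.01 m); the robot touches nothing.
It fails at once if the label plate is lifted (more than 8 mm off the ledge) (z of label_plate in the frame of ledge above 0.058 m).
It fails at once if the label plate tips or falls off the ledge (z of label_plate in the frame of ledge below 0.04 m or angle between label_plate's own z axis and vertical above 0.2 rad).
It fails at once if the label plate is pinched or pressed hard (over 35 N from the fingers) (contact force between the fingers and label_plate above 35 N).
It fails at once if the blank is shifted by more than 10 mm (distance of blank from where it was at the start of the episode above 0.01 m).
It fails at once if a bystander is shifted by more than 20 mm (distance of any of bush, punch, screwdriver, bolt, collar, disc from where it was at the start of the episode above 0.02 m).
It also fails if it takes over 34 s, if anything falls off the work surface, if the arm or the gripper's body presses on something with over 40 N, if the wrist force passes 120 N, or if a joint passes its speed limit or range.

## Working session

There is one attempt and no reset: what is moved stays moved. The work goes in short steps, each a Python script; the robot and the scene stay as the last script left them, time stands still between calls to the robot, and variables do not carry over. Pictures are saved under pics/ and viewed, at most 10 in all, crops included, and the job is handed in when it is done.

```bash
mkdir -p pics; cat > h.py <<'E'
import numpy as np, cv2
from cell import robot, grip, kin, viewer
def shot(c,f):
    im=viewer.read_camera(c); cv2.imwrite(f'pics/{f}.png',cv2.cvtColor(im,cv2.COLOR_RGB2BGR)); return im
def w2p(c,X):
    i=viewer.camera_info(c); Y=np.atleast_2d(X)@np.array(i["R"]).T+np.array(i["t"])
    s=Y[:,:2]/Y[:,2:]; s=s*(1+i["k1"]*(s**2).sum(1,keepdims=True)); K=np.array(i["camera_matrix"])
    return s@K[:2,:2].T+K[:2,2]
def p2w(c,uv,z):
    i=viewer.camera_info(c); K=np.array(i["camera_matrix"]); R=np.array(i["R"]); t=np.array(i["t"])
    d=(np.atleast_2d(uv)-K[:2,2])@np.linalg.inv(K[:2,:2]).T; s=d.copy()
    for _ in range(20): s=d/(1+i["k1"]*(s**2).sum(1,keepdims=True))
    ray=np.c_[s,np.ones(len(s))]@R; C=-R.T@t
    return C+ray*((z-C[2])/ray[:,2:])
def c2w(c,p):
    i=viewer.camera_info(c); return np.array(i["R"]).T@(np.array(p)-np.array(i["t"]))
E
python3 - <<'E'
from h import *
for c in("top","side"):
    shot(c,c+"0")
    i=viewer.camera_info(c); print(c,-np.array(i["R"]).T@np.array(i["t"]))
    for n in("ledge","label_plate","blank","bush","punch","screwdriver","bolt","collar","disc"):
        print(n,[(round(d["confidence"],2),c2w(c,d["at"]).round(),w2p(c,c2w(c,d["at"])).round()[0]) for d in viewer.pinpoint(n,c)])
print(robot.observe())
E
```

```text
top [ 445.96684851   52.04534138 1276.60311596]
ledge [(0.95, array([514.,  12.,  -1.]), array([286., 248.]))]
label_plate [(0.98, array([ 515., -108.,   50.]), array([337., 248.])), (0.73, array([583., 368.,   0.]), array([143., 217.])), (0.56, array([ 604., -270.,   -2.]), array([400., 214.]))]
blank [(0.59, array([497., 124.,  51.]), array([239., 253.]))]
bush [(0.57, array([503., 128.,  60.]), array([237., 251.]))]
punch [(0.62, array([609.,  -6.,   1.]), array([294., 210.]))]
screwdriver [(0.57, array([592., 165.,   0.]), array([225., 215.]))]
bolt [(0.4, array([378.,  11.,  -1.]), array([286., 304.]))]
collar [(0.5, array([ 382., -129.,    6.]), array([343., 303.])), (0.48, array([505., 125.,  59.]), array([238., 250.]))]
disc [(0.84, array([765., -53.,   4.]), array([314., 148.]))]
side [192.40204093 677.52663671 499.39964889]
ledge [(0.8, array([509.,  14.,   1.]), array([315., 232.]))]
label_plate [(0.87, array([587., 359.,   3.]), array([182., 314.])), (0.65, array([ 516., -108.,   49.]), array([337., 191.])), (0.57, array([ 613., -269.,    1.]), array([328., 175.])), (0.39
[... 633 characters left out ...]
 array([ 1.24896626,  0.46749405, -0.01161839,  1.60269144,  0.00596379,
        1.07138795, -0.05629889]), 'joint_velocities': array([ 0.00066246,  0.00048846,  0.00067128, -0.00187897, -0.00105154,
        0.00087151, -0.00029906]), 'joint_torque': array([ 2.05694660e-04, -5.20427227e+01, -1.22393790e-02, -2.44059885e+01,
       -5.66287385e-02,  1.13437089e-02,  4.26592624e-05]), 'tcp_pos': array([ 178.88401652, -624.91608859,  214.59977028]), 'tcp_rot': array([3.11107449e+00, 4.36449692e-01, 1.67348315e-05]), 'contact_force': array([-0.70617367, -0.07055268, -0.32754053]), 'wrist_torque': array([-0.00957736,  0.0126651 , -0.0265986 ]), 'grip_force': 0.0, 'grip_width': 1.0009358121667864}
```

View pics/top0.png

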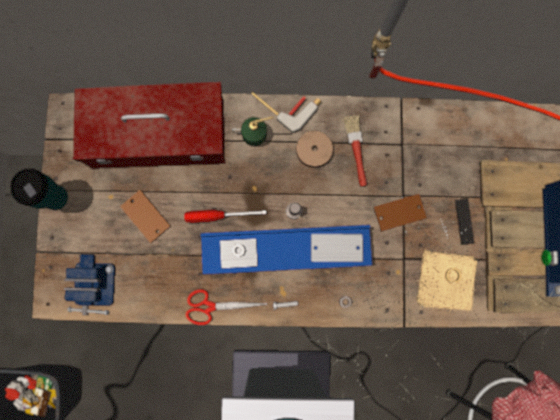

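View pics/side0.png

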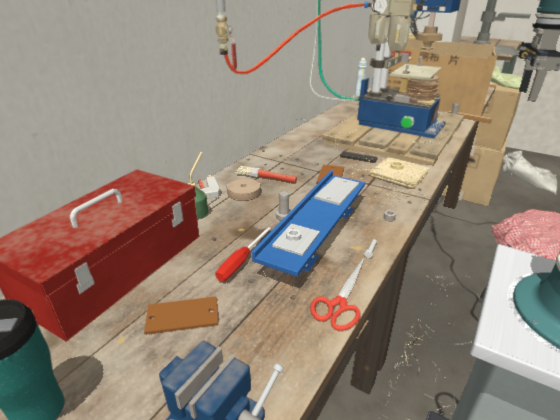

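The top picture shows the blue ledge from (202,252) to (371,246). The steel plate with two holes is at (337,248), and the blank with its ring is at (239,252). Things that could be taken for the label plate are the steel plate at (337,248), the brown plate at (146,216) and the brown plate at (400,213). I choose the steel one on the ledge and will check it in a crop while measuring.

```bash
python3 - <<'E'
from h import *
im=shot("top","t1")
cv2.imwrite("pics/crop.png",cv2.resize(cv2.cvtColor(im,cv2.COLOR_RGB2BGR)[205:300,190:390],None,fx=4,fy=4,interpolation=cv2.INTER_CUBIC))
def rect(m,z,c):
    cs,_=cv2.findContours(m.astype(np.uint8),cv2.RETR_EXTERNAL,cv2.CHAIN_APPROX_NONE); k=max(cs,key=cv2.contourArea)[:,0]
    P=p2w(c,k,z)[:,:2].astype(np.float32); r=cv2.minAreaRect(P); return np.round(r[0],1),np.round(r[1],1),round(r[2],2)
for n,z in(("ledge",50),("label_plate",56),("blank",56)):
    for d in viewer.silhouettes(n,"top")[:3]: print(n,d["confidence"],rect(d["mask"],z,"top"))
hsv=cv2.cvtColor(im,cv2.COLOR_RGB2HSV); roi=np.zeros(im.shape[:2],bool); roi[215:285,195:380]=1
blue=(hsv[...,0]>95)&(hsv[...,0]<130)&(hsv[...,1]>120)&roi
print("blue",rect(blue,50,"top"),rect(blue,63,"top"))
st=cv2.morphologyEx((((hsv[...,1]<70)&(hsv[...,2]>120)&roi)).astype(np.uint8),cv2.MORPH_OPEN,np.ones((3,3)))
s2=st.copy(); s2[:,:290]=0; s2[:232]=0; print("plate thr",rect(s2,56,"top"))
s2=st.copy(); s2[:,290:]=0; s2[:232]=0; print("blank thr",rect(s2,56,"top"))
viewer.read_camera("side")
for n,z in(("label_plate",56),("blank",56)):
    for d in viewer.silhouettes(n,"side")[:3]: print(n,d["confidence"],rect(d["mask"],z,"side"))
E
```

```text
ledge 0.76 (array([508.5,  13.8]), array([101.1, 401.7]), 4.08)
label_plate 0.94 (array([581.8, 349.5]), array([117.5,  63.3]), 42.59)
label_plate 0.82 (array([ 601.3, -255.7]), array([ 61.7, 116.9]), 16.86)
label_plate 0.66 (array([ 515. , -105.3]), array([ 63.6, 116.3]), 0.96)
blue (array([509.,  13.]), array([ 95.4, 399.4]), 3.94) (array([508.4,  13.4]), array([ 94.4, 395.2]), 3.94)
plate thr (array([ 515. , -105.3]), array([ 63.6, 121. ]), 0.96)
blank thr (array([497.6, 125.1]), array([66.7, 87.1]), 4.56)
label_plate 0.57 (array([ 512.6, -103.9]), array([127.7,  65.5]), 89.59)
label_plate 0.56 (array([545.5, 395. ]), array([108.3,  63.3]), 42.18)
blank 0.93 (array([496.3, 126.7]), array([65.2, 90.5]), 3.78)
```

View pics/crop.png

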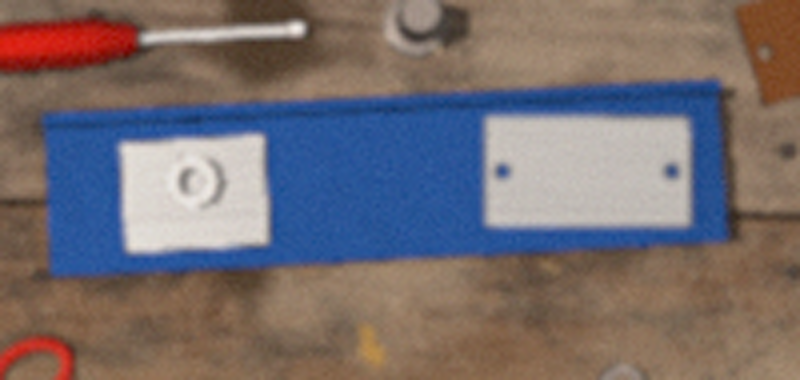

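The crop confirms it: a steel plate with holes at (502,171) and (671,171), lying near the right (−y) end. In the ledge frame it sits at about y = −118, with a yaw of about −3° to the ledge. It needs about 61 mm of push, so I'll go with both fingertips slightly open across its back edge.

```bash
cat >> h.py <<'E'
a=np.radians(4.0); O=np.array([509,13.]); ex=np.array([np.cos(a),np.sin(a)]); ey=np.array([-np.sin(a),np.cos(a)])
def L(x,y,z): return list(O+x*ex+y*ey)+[z]
def to_l(p): d=np.array(p[:2])-O; return d@ex,d@ey
E
python3 - <<'E'
from h import *
q0=robot.observe()["joints"]; best=None
for s in(np.pi/2,-np.pi/2):
    f=a+s; r=np.pi*np.array([np.cos(f/2),np.sin(f/2),0])
    qs=[kin.ik(L(-2,y,z),r) for y,z in((-30,180),(-30,52.5),(-110,52.5))]
    print(r,[None if q is None else np.round(q,2) for q in qs])
    if all(q is not None for q in qs):
        c=abs(np.array(qs[0])-q0).max()
        if best is None or c<best[0]: best=(c,r)
r=best[1]; np.save("r.npy",r)
robot.movep(L(-2,-30,180),r); grip(0.25)
o=robot.observe(); print(o["t"],o["tcp_pos"],o["contact_force"],o["grip_width"])
robot.servo_line(L(-2,-30,75),feed=120)
shot("side","s2"); i=cv2.imread("pics/s2.png")[130:290,220:430]; cv2.imwrite("pics/s2c.png",cv2.resize(i,None,fx=3.5,fy=3.5,interpolation=cv2.INTER_CUBIC))
o=robot.observe(); print(o["t"],o["tcp_pos"],o["contact_force"])
E
```

```text
[2.14256104 2.29761542 0.        ] [array([ 0.54,  0.36, -0.68,  1.94,  0.28,  0.93, -0.22]), array([ 0.42,  0.55, -0.56,  2.03,  0.46,  0.69, -0.36]), array([ 0.56,  0.57, -0.55,  1.99,  0.45,  0.7 , -0.2 ])]
[ 2.29761542 -2.14256104  0.        ] [array([-1.03,  0.62,  1.36,  2.03, -0.7 ,  1.08, -2.41]), array([-0.85,  0.78,  1.11,  2.11, -0.94,  0.89, -2.25]), array([ 0.07,  0.49,  0.07,  2.03, -0.05,  0.63, -2.9 ])]
4.9 [509.09204186 -17.0717915  180.00158138] [-0.81207831  0.10676672  0.21597178] 0.25131029903401053
5.975 [509.77311188 -17.01762153  75.7661648 ] [ 0.28639232 -0.12854127  0.20156267]
```

View pics/s2c.png

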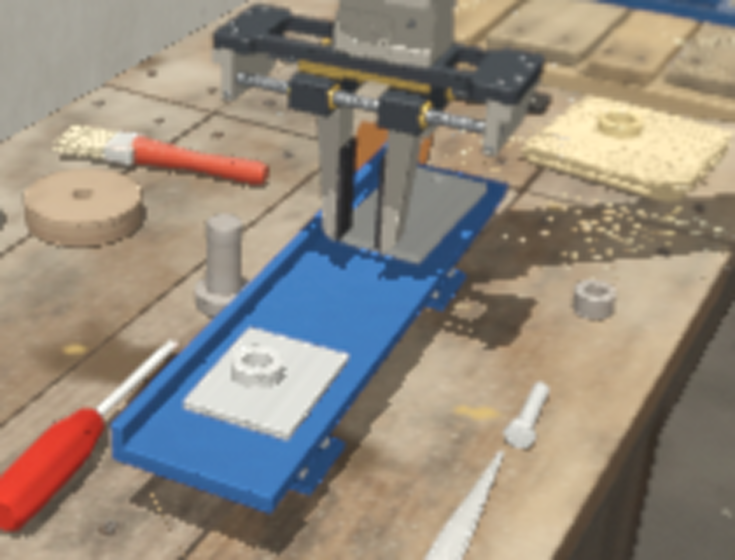

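The fingers, with tips at (335,240) and (395,255) in the crop, are spread across the ledge just behind the plate's back edge, clear of the fence and the blank. Next I descend with force checks, push in steps, and look before the final stretch.

```bash
python3 - <<'E'
from h import *
for z in(60,56,53):
    robot.servo_line(L(-2,-30,z),feed=40); o=robot.observe(); print(o["tcp_pos"].round(1),o["contact_force"].round(1))
    if o["contact_force"][2]>6: break
for y in(-50,-62,-74,-84,-94):
    robot.servo_line(L(-2,y,53),feed=30); o=robot.observe(); print(round(o["t"],1),np.round(to_l(o["tcp_pos"]),1),o["tcp_pos"][2].round(1),o["contact_force"].round(1))
    if np.linalg.norm(o["contact_force"])>20: break
shot("side","s3"); i=cv2.imread("pics/s3.png")[130:290,220:430]; cv2.imwrite("pics/s3c.png",cv2.resize(i,None,fx=3.5,fy=3.5,interpolation=cv2.INTER_CUBIC))
for c in("side","top"):
    if c=="top": shot("top","t3")
    print(c,[(round(d["confidence"],2),np.round(to_l(c2w(c,d["at"])))) for d in viewer.pinpoint("label_plate",c)])
E
```

```text
[509.  -17.   59.8] [-0.2  0.4  0.5]
[509.  -17.   55.8] [ 0.3  1.1 -0.2]
[508.9 -17.1  52.8] [-0.7 -0.   0.4]
7.8 [ -2. -50.] 53.0 [-0.3  0.6  0.8]
8.4 [ -1.9 -62.7] 53.0 [ 0.3 -0.9  0.8]
8.9 [ -2.  -74.7] 53.0 [-0.5  0.  -0.3]
9.4 [ -2.1 -84.7] 53.0 [-0.3 -0.4  0.5]
9.9 [ -2.1 -94.7] 53.0 [-0.3  0.4  0.4]
side [(0.78, array([   5., -164.])), (0.72, array([100., 347.])), (0.55, array([  84., -291.]))]
top [(0.85, array([101., 347.])), (0.62, array([  77., -289.]))]
```

View pics/s3c.png

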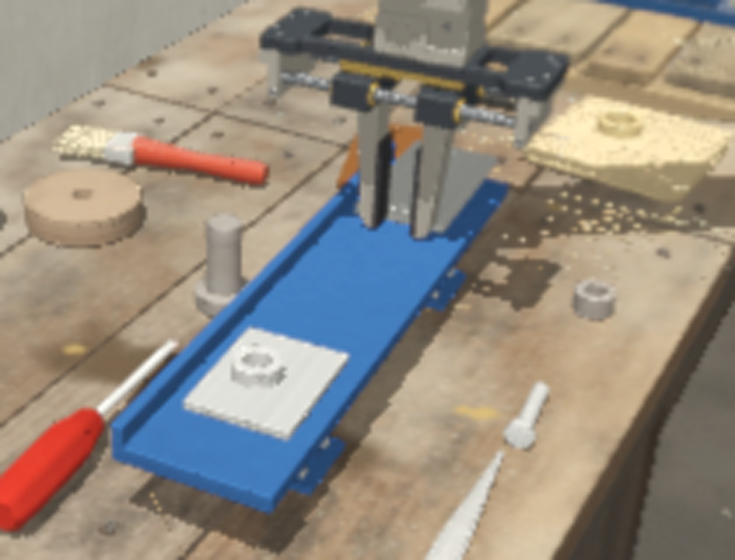

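The plate has slid along with the fingers and its far edge now passes the ledge end near (500,165). The network puts it at y = −164, and the finger geometry gives −165. I'll finish the push, back off, lift and measure.

```bash
python3 - <<'E'
from h import *
robot.servo_line(L(-2,-108,53),feed=30); o=robot.observe(); print(np.round(to_l(o["tcp_pos"]),1),o["contact_force"].round(1))
robot.servo_line(L(-2,-80,53),feed=50); robot.servo_line(L(-2,-60,200),feed=150)
robot.movep(L(-60,60,260),np.load("r.npy"))
im=shot("top","t4"); print(robot.observe()["t"])
for n in("label_plate","blank"): print(n,[(round(d["confidence"],2),np.round(to_l(c2w("top",d["at"])))) for d in viewer.pinpoint(n,"top")])
for d in viewer.silhouettes("label_plate","top"):
    k=max(cv2.findContours(d["mask"].astype(np.uint8),0,1)[0],key=cv2.contourArea)[:,0]
    r=cv2.minAreaRect(p2w("top",k,56)[:,:2].astype(np.float32)); print(np.round(to_l(r[0]),1),r[1],r[2])
shot("side","s4")
print([(round(d["confidence"],2),np.round(to_l(c2w("side",d["at"])))) for d in viewer.pinpoint("label_plate","side")])
i=cv2.imread("pics/t4.png")[205:300,190:400]; cv2.imwrite("pics/t4c.png",cv2.resize(i,None,fx=3.7,fy=3.7,interpolation=cv2.INTER_CUBIC))
E
```

```text
[  -2.1 -108.7] [ 0.3 -1.2 -0. ]
13.2333
label_plate [(0.67, array([101., 347.])), (0.58, array([   2., -183.])), (0.57, array([  74., -289.]))]
blank [(0.67, array([ -8., 114.])), (0.57, array([ 97., -26.]))]
[ 94.2 332.2] (119.01341247558594, 64.26644897460938) 43.1651496887207
[  73.7 -274.4] (62.103023529052734, 117.64549255371094) 17.70038604736328
[(0.59, array([101., 344.])), (0.58, array([   4., -179.])), (0.54, array([  80., -290.]))]
```

View pics/t4c.png

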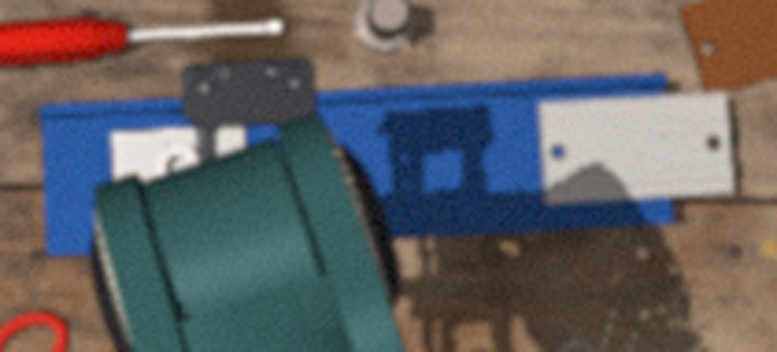

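The plate spans (541–733) px in the crop and the ledge end is at about 670, so it overhangs about 39 mm. It lies flat and in line, and nothing else has moved. The arm is clear, so I'll hand in.

```bash
python3 -c "
from h import *
print(robot.job_done())"
```

```text
the job is handed in; nothing more can be done
None
```

I pushed the label plate along the ledge until it overhung the right (−y) end by about 39 mm of its 120 mm, flat and in line, left everything else in place, and handed the job in; no verdict came back.

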